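# Roll the pin press over a fresh print

### The job

Print the sheet on the grey board: with the fingertips pressing down on top of the wooden pin press, roll it (do not slide it) across both halves of the sheet and leave it at rest, square, along the middle of the bare strip on the sheet's other side. Do not lift or carry the pin press or let it roll off the board, and leave the other things on the table undisturbed.

Things in the scene. Friction and masses are not known exactly. Their poses are not given: they have to be found in the camera images.
- pin: the pin press: loose solid wooden cylinder, 80 mm diameter, 170 mm long, plus a steel stub 22 mm thick and 25 mm long on each end; 0.5 to 1 kg. Origin at its centre, on its axis, 50 mm above the table (top line 90 mm). Its x axis runs along it; its y and z turn as it rolls (z up at the start). Starts on the bare strip on the board's -y side. Stays put when let go at rest; coasts about 2 mm from 40 mm/s
- board: the printing board: a fixed grey slab 280 mm (its x) by 250 mm (its y) by 10 mm thick, flat on the table, turned up to 0.55 rad from the robot's axes; origin at the centre of its underside. The pin press is to roll along its +y. Rolling without slip, the pin advances half as far as a fingertip driving its top, so a fingertip runs ahead of the axis: use several strokes
- sheet_mid (a point): the middle of the paper sheet, on the board's top (10 mm above the table), axes as the board's. The sheet is fixed, paper thin, 200 mm (x) by 90 mm (y), with a blue motif; it ends 45 mm either side of its middle along y, leaving a bare strip 80 mm wide on either side
- strip_mid (a point): the middle of the bare strip on the sheet's far (+y) side, on the board's top, 85 mm in +y from the sheet's middle; axes as the board's. The axis of the pin press must finish above the line through this point along the board's x
- jar: bystander: open clear glass jar, 68 mm in diameter, 80 mm high, standing beyond the board's +y edge; origin under its centre
- tube_a: bystander: white paint tube, 140 mm long, 37 mm thick, lying beyond the board's -y edge; origin at its cap end, on the table
- tube_b: bystander: another such paint tube, left of the robot; origin at its cap end, on the table
- tin_lid: bystander: metal tin lid, 72 mm in diameter, 12 mm high, beyond the board; origin under its centre
- brush: bystander: paint brush about 200 mm long lying beyond the board
- palette_knife: bystander: palette knife about 200 mm long lying to the right
- ink_jar: bystander: closed white ink jar with a black cap, 64 mm in diameter, 75 mm high, to the right, near the robot; origin under its centre
Things that resemble listed ones, but are neither listed nor needed, are in the scene too. Several things have the shape of the pin; the one meant has the colours described above.

How it is judged:
On the way, in this order (a step that is already met when the one before it is completed fails the run):
1. fingers press on top of the pin press (over 1 N) while it is over the first half of the sheet (y of pin in the frame of sheet_mid between -0.045 and 0 m and contact force between the fingers and pin above 1 N and height (world z) of the grasp point above 0.09 m), for 0.1 s.
2. fingers press on top of the pin press (over 1 N) while it is over the second half of the sheet (y of pin in the frame of sheet_mid between 0 and 0.045 m and contact force between the fingers and pin above 1 N and height (world z) of the grasp point above 0.09 m), for 0.1 s.
At the end, for the whole second after the job is handed in: the pin press lies still on the board, its axis within 15 mm of the middle line of the far bare strip, square to within 0.17 rad, within 30 mm of centred sideways, and has turned over by rolling (its own z axis, up at the start, more than 1.1 rad from vertical) (y of pin in the frame of strip_mid between -0.015 and 0.015 m and x of pin in the frame of strip_mid between -0.03 and 0.03 m and z of pin in the frame of strip_mid between 0.035 and 0.045 m and angle between the x axis of pin and the x axis of board, either way round below 0.17 rad and angle between pin's own z axis and vertical above 1.1 rad and linear speed of pin below 0.01 m/s and angular speed of pin below 0.25 rad/s); the robot touches nothing.
It fails at once if the pin press is lifted (height (world z) of pin above 0.062 m).
It fails at once if the pin press leaves the board (height (world z) of pin below 0.043 m).
It fails at once if a bystander is moved more than 20 mm (distance of any of jar, tube_a, tube_b, tin_lid, brush, palette_knife, ink_jar from where it was at the start of the episode above 0.02 m).
It also fails if it takes over 69 s, if anything falls off the work surface, if the arm or the gripper's body presses on something with over 40 N, if the wrist force passes 120 N, or if a joint passes its speed limit or range.

### The arm

A 7-joint arm with a two-finger parallel gripper is mounted at the origin on the work surface. World frame = base frame: x ahead of the robot, y to its left, z up, the work surface at z = 0. Lengths are in m, angles in rad, forces in N, time in s.
With the tool pointing down it reaches from about 0.4 to 0.85 m from the base axis. Payload 4.5 kg.
Tool frame: the origin (TCP) lies midway between the tips of the shut fingers; the grasp point (between the pads) lies 19 mm behind it; z points along the fingers, y is the direction in which the jaws open and shut (so a half turn about z gives the same grasp; the last joint's range is limited). The gripper opens to 88 mm and grips with 3 to 60 N. Pads are 18 mm wide; open, the fingers measure 123 mm over their backs; the gripper's body (75 mm by 187 mm) begins 45 mm behind the grasp point.
Start: joints at [-1.11, 0.689, -0.195, 1.565, 0.157, 0.902, -0.215], TCP at [0.259, 0.569, 0.239] pointing down, gripper open.
Joint ranges: [-3.01, 3.01], [-0.46, 2.08], [-1.47, 1.51], [0.13, 2.56], [-1, 4.14], [0.04, 2.09], [-2.66, 2.66]. Speed limits (rad/s): [2.57, 2.57, 3.14, 3.14, 3.14, 3.14, 3.14].

### API

Orientations are given as a unit quaternion [x, y, z, w].
In Python, from plant import r gives the robot as it stands. The module is installed in compiled form; this text tells all that it offers.
- The arm moves only by the tool carry_out, never from a script. Its argument "commands" is a list of rows, each a list of 6 numbers: the shift along the tool's x, y, z in m, then the turn, a rotation vector about the tool's x, y, z in degrees. In form: [[dx, dy, dz, wx, wy, wz], ...]. A call has 1 to 12 rows; each row is the pose to reach, as a shift and turn from the pose commanded when the call began, along the tool's axes at that moment; what a row does not reach only later rows make up. A row lasts 1/10 s, in which the tool goes at most 50 mm and 8.59 degrees, less where a joint would pass 70% of its speed; a pose out of reach is approached as far as the arm can. A call with a gripper value outside its range is refused whole. "fingers" is the closure in counts, from 0 (fully open) to 255 (shut), set as the call begins (left out, the last holds). The fingers move at their own pace and stop on an object; "grip_force" is the grip in N (left out, the last holds). Time passes only in rows, so rows that repeat a pose let the fingers close. It gives the time, the measured TCP pose, the force and the opening at its end, in the units of the state.
- r.get_state(): the state, without advancing time (a new reading comes with each control period).
- r.snapshot(name): name is "scene" or "top"; returns a dict with "img" (420x560x3 uint8, blue, green, red), "intrinsics" (3x3 intrinsics, pixels), "k1" (the pictures are not rectified: a ray, as slopes to the right and down, at radius r is drawn at 1 + k1 r^2 times it, then the intrinsics apply), "extrinsics" (4x4, takes a point from camera to world coordinates). Camera axes: x right, y down, z forward; pixel columns grow to the right and rows downward; lengths in m; the calibration is good to about 2 mm. A picture is of the moment at which its call begins. There is no depth.
- r.finish_job(): hands the job in, once; it reports no verdict.
Trained networks look in a picture, given as the dict that the camera call returned (one of the last four; its "shot" number tells which), for a name from the list of things; names that differ only in an ending like _2 or _b are one class to them, and where a whole thing is asked for, a point or a joint stands for the part that bears it (a point fixed in the world has none). Each returns a list of dicts, best first, with "p" (0 to 1); they miss things now and then, are a little off and sometimes report something else, mostly with a low value. They report only what shows in the picture. A call takes as long as a camera call. They do not tell look-alikes from the thing itself.
- r.spot_in(picture, label): "xyz" ([x, y, z] in m, in world coordinates, good to about 4 mm: the middle of the surface that is visible of it).
- r.spot_point(picture, label): "xyz" ([x, y, z] in m, in world coordinates, good to about 4 mm: a listed point, or the origin of a listed thing).
The state is a dict: "clock": time; "q": joint angles; "qd": joint speeds; "joint_torque": joint torques, N m; "tool_pos": TCP position; "eef_rot": TCP orientation; "contact_force": force on the tool from outside, world axes, zero at the start; "moment": the same for the moment, N m; "opening": opening from 0.0 (shut) to 1.0 (fully open).
Only numpy, scipy, OpenCV 4.12 (cv2) and the standard library are available. Lean on these libraries where they do the work, as an engineer would, in place of code of your own. Each camera call takes 0.05 s, during which the arm holds its last target.

## Working session

There is one attempt and no reset: what is moved stays moved. The work goes in short steps, Python scripts to look and compute and a tool call to move; the robot and the scene stay as the last step left them, time stands still between calls to the robot, and variables do not carry over. Pictures are saved under pics/ and viewed, and the job is handed in when it is done.

Besides the shell and the picture viewer there is one more tool, called after ">>>" by a JSON object that holds its "name" and its "arguments", one argument or row to a line. carry_out: Moves the arm, as the interface text tells. Its arguments: {"type":"object","properties":{"commands":{"type":"array","items":{"type":"array","items":{"type":"number"}}},"fingers":{"type":"number"},"grip_force":{"type":"number"}},"required":["commands"]}

```bash
mkdir -p pics; cat > look.py <<'E'
import cv2,numpy as np
from plant import r
def go(tag,labels,cams=("scene","top")):
    for c in cams:
        s=r.snapshot(c); cv2.imwrite(f"pics/{tag}_{c}.png",s["img"])
        np.savez(f"pics/{tag}_{c}.npz",K=s["intrinsics"],k1=s["k1"],E=s["extrinsics"],img=s["img"])
        for l in labels:
            for f in ("spot_point","spot_in"):
                try: o=[(np.round(d["xyz"],3).tolist(),round(d["p"],2)) for d in getattr(r,f)(s,l)[:3]]
                except Exception as e: o=str(e)
                print(c,l,f,o)
E
python3 - <<'E'
from look import *
st=r.get_state();print({k:np.round(v,3).tolist() for k,v in st.items()})
go("a",["pin","board","sheet_mid","strip_mid","jar"])
print(r.get_state()["clock"])
d=np.load("pics/a_top.npz");print(d["K"],d["k1"],d["E"])
E
```

```text
{'clock': 0.0, 'q': [-1.11, 0.69, -0.195, 1.566, 0.157, 0.902, -0.215], 'qd': [0.0, -0.001, -0.0, 0.001, -0.0, -0.0, -0.0], 'joint_torque': [-0.0, -52.756, -1.267, -15.343, -0.053, 0.007, 0.0], 'tool_pos': [0.259, 0.568, 0.238], 'eef_rot': [0.212, 0.977, -0.001, -0.0], 'contact_force': [-0.481, -0.716, 0.811], 'moment': [-0.006, 0.008, -0.004], 'opening': 0.996}
scene pin spot_point [([0.617, 0.359, 0.035], 0.83), ([0.525, -0.196, -0.002], 0.62), ([0.552, -0.097, 0.05], 0.57)]
scene pin spot_in [([0.57, -0.109, 0.082], 0.84), ([0.634, 0.34, 0.064], 0.72)]
scene board spot_point [([0.552, -0.01, -0.003], 0.86)]
scene board spot_in [([0.579, 0.012, 0.008], 0.69)]
scene sheet_mid spot_point [([0.547, -0.011, 0.013], 0.92), ([0.527, -0.196, 0.002], 0.24)]
scene sheet_mid spot_in [([0.576, 0.013, 0.011], 0.73)]
scene strip_mid spot_point [([0.553, 0.072, 0.008], 0.56)]
scene strip_mid spot_in [([0.581, 0.013, 0.009], 0.58)]
scene jar spot_point [([0.536, 0.181, 0.001], 0.64)]
scene jar spot_in [([0.536, 0.176, 0.053], 0.64)]
top pin spot_point [([0.612, 0.358, 0.041], 0.91), ([0.551, -0.1
[... 334 characters left out ...]
d spot_in [([0.547, 0.009, 0.008], 0.7)]
top strip_mid spot_point [([0.547, 0.07, 0.013], 0.6)]
top strip_mid spot_in [([0.547, 0.011, 0.011], 0.62)]
top jar spot_point [([0.534, 0.179, 0.0], 0.79)]
top jar spot_in [([0.537, 0.191, 0.038], 0.73), ([0.604, -0.176, 0.032], 0.36)]
1.1
[[388.77687568   0.         286.31336497]
 [  0.         388.77687568 206.66466104]
 [  0.           0.           1.        ]] -0.028037955372216147 [[-2.96737524e-02 -9.96437980e-01  7.89355423e-02  4.54131324e-01]
 [-9.99559635e-01  2.95756012e-02 -2.41251058e-03 -1.69710028e-02]
 [ 6.93510499e-05 -7.89723700e-02 -9.96876803e-01  1.03778609e+00]
 [ 0.00000000e+00  0.00000000e+00  0.00000000e+00  1.00000000e+00]]
```

View pics/a_top.png

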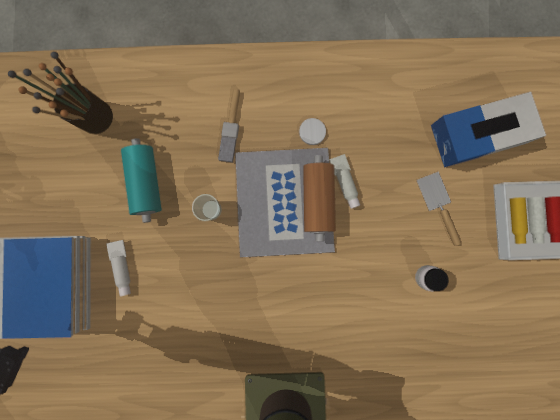

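View pics/a_scene.png

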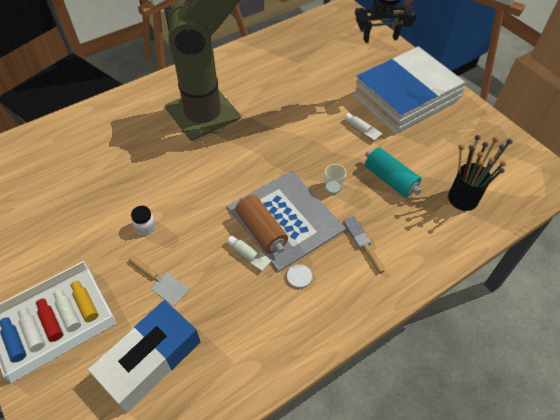

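Top view: the brown pin is at about (319,198) and the sheet at about (285,203). The board corners are near (237,153), (329,150), (335,250) and (241,257), the jar is at (206,208), and the teal look-alike at (141,180) is not the one meant. Next I'll refine the geometry.

```bash
cat > geo.py <<'E'
import cv2,numpy as np
def load(tag,c):
    d=np.load(f"pics/{tag}_{c}.npz"); return d["K"],float(d["k1"]),d["E"],d["img"]
def back(px,z,K,k1,E):
    out=[]
    D=np.array([k1,0,0,0,0.])
    u=cv2.undistortPoints(np.array(px,float).reshape(-1,1,2),K,D).reshape(-1,2)
    for x,y in u:
        v=E[:3,:3]@[x,y,1]; o=E[:3,3]; out.append(o+v*(z-o[2])/v[2])
    return np.array(out)
def proj(P,K,k1,E):
    T=np.linalg.inv(E); return cv2.projectPoints(np.array(P,float).reshape(-1,1,3),cv2.Rodrigues(T[:3,:3])[0],T[:3,3],K,np.array([k1,0,0,0,0.]))[0].reshape(-1,2)
E
python3 - <<'E'
from geo import *
K,k1,E,img=load("a","top")
x0,y0,x1,y1=220,135,370,270
c=cv2.resize(img[y0:y1,x0:x1],None,fx=5,fy=5,interpolation=cv2.INTER_CUBIC);cv2.imwrite("pics/crop1.png",c)
K,k1,E,img=load("a","scene")
c=cv2.resize(img[165:305,215:355],None,fx=4,fy=4,interpolation=cv2.INTER_CUBIC);cv2.imwrite("pics/crop2.png",c)
E
```

```text
(no output)
```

View pics/crop1.png

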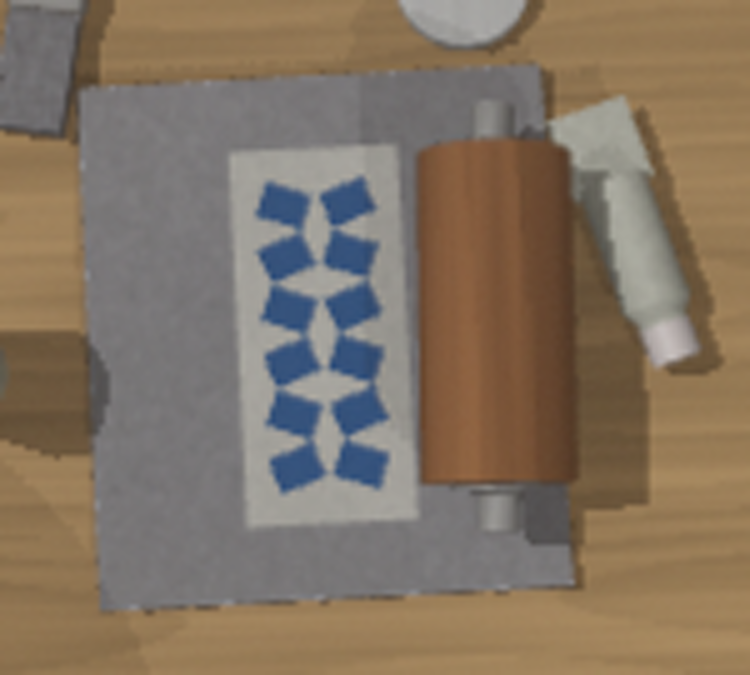

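View pics/crop2.png

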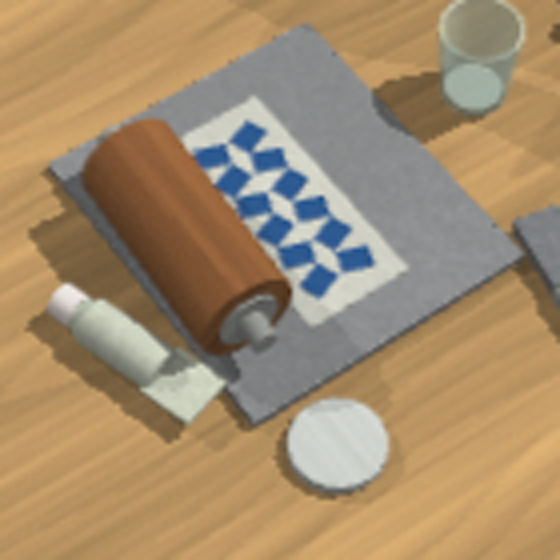

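```bash
cat > frame.py <<'E'
from geo import *
K,k1,E,img=load("a","top")
f=lambda p:(np.array(p,float)+.5)/5-.5+[220,135]
B=back(f([(80,88),(540,66),(574,585),(102,610)]),.01,K,k1,E)
S=back(f([(229,153),(396,145),(417,517),(246,527)]),.01,K,k1,E)
P=back(f([(494,102),(501,530)]),.05,K,k1,E)
E
python3 - <<'E'
from frame import *
for n,Q in(("board",B),("sheet",S)):
    print(n,Q.round(4).tolist(),Q.mean(0).round(4))
    for i in range(4):
        d=Q[(i+1)%4]-Q[i]; print(np.hypot(*d[:2]).round(4),np.degrees(np.arctan2(d[1],d[0])).round(2))
d=P[0]-P[1];print("pin",P.round(4),P.mean(0).round(4),np.linalg.norm(d),np.degrees(np.arctan2(d[1],d[0])))
E
```

```text
board [[0.6862, 0.1123, 0.01], [0.6908, -0.135, 0.01], [0.4133, -0.1424, 0.01], [0.4076, 0.1061, 0.01]] [ 0.5494 -0.0148  0.01  ]
0.2474 -88.92
0.2776 -178.49
0.2485 91.31
0.2787 1.27
sheet [[0.6484, 0.0332, 0.01], [0.6501, -0.0563, 0.01], [0.4514, -0.061, 0.01], [0.4488, 0.0293, 0.01]] [ 0.5497 -0.0137  0.01  ]
0.0895 -88.93
0.1988 -178.65
0.0903 91.64
0.1996 1.12
pin [[ 0.6634 -0.106   0.05  ]
 [ 0.4437 -0.1016  0.05  ]] [ 0.5535 -0.1038  0.05  ] 0.21980304150732713 -1.1555946871385618
```

```bash
cat > tool.py <<'E'
import numpy as np
from scipy.spatial.transform import Rotation as Ro
from plant import r
def to(target,yaw):
    "target TCP world, tool y at angle yaw(rad) in world, pointing down"
    s=r.get_state(); R=Ro.from_quat(s["eef_rot"])
    y=np.array([np.cos(yaw),np.sin(yaw),0]); z=np.array([0,0,-1.]); x=np.cross(y,z)
    T=Ro.from_matrix(np.c_[x,y,z])
    return R.inv().apply(np.array(target)-s["tool_pos"]), np.degrees((R.inv()*T).as_rotvec()), s
E
python3 - <<'E'
from tool import *
d,w,s=to([.5535,-.116,.2],0.0);print(d.round(4),w.round(2),s["clock"])
E
```

```text
[-0.5519 -0.5015  0.0387] [ 0.   -0.   65.55] 1.1
```

>>> {"name": "carry_out", "arguments": {
  "commands": [
    [-0.03, -0.027, 0, 0, 0, 4],
    [-0.06, -0.054, 0, 0, 0, 9],
    [-0.09, -0.081, 0, 0, 0, 14],
    [-0.12, -0.108, 0, 0, 0, 19],
    [-0.15, -0.135, 0, 0, 0, 24],
    [-0.18, -0.162, 0, 0, 0, 29],
    [-0.21, -0.189, 0, 0, 0, 34],
    [-0.24, -0.216, 0, 0, 0, 39],
    [-0.27, -0.243, 0, 0, 0, 44],
    [-0.3, -0.27, 0, 0, 0, 49],
    [-0.32, -0.288, 0, 0, 0, 54],
    [-0.33, -0.297, 0, 0, 0, 56]
  ]
}}

```text
clock: 2.3
tool_pos: [0.4372, 0.1594, 0.2389]
eef_rot: [0.648, 0.762, -0.0, 0.001]
contact_force: [-0.2, -0.4, 0.4]
opening: 1.001
```

```bash
python3 - <<'E'
from tool import *
d,w,s=to([.5535,-.116,.13],0.0);print(d.round(4),w.round(2),s["clock"],s["tool_pos"],s["q"],s["contact_force"])
E
```

```text
[-0.2904  0.0707  0.1092] [0.04 0.05 9.21] 2.3 [0.43716245 0.15938774 0.23893374] [-0.47398095  0.48508519  0.03683183  2.03774388 -0.02777079  0.61889146
 -0.25807667] [-0.23281838 -0.42505294  0.35618225]
```

>>> {"name": "carry_out", "arguments": {
  "commands": [
    [-0.03, 0.01, 0, 0, 0, 2],
    [-0.06, 0.02, 0, 0, 0, 4],
    [-0.09, 0.03, 0, 0, 0, 6],
    [-0.12, 0.04, 0, 0, 0, 8],
    [-0.15, 0.045, 0, 0, 0, 9.2],
    [-0.19, 0.05, 0.02, 0, 0, 9.2],
    [-0.23, 0.055, 0.045, 0, 0, 9.2],
    [-0.26, 0.062, 0.07, 0, 0, 9.2],
    [-0.28, 0.068, 0.09, 0, 0, 9.2],
    [-0.29, 0.0707, 0.109, 0, 0, 9.2],
    [-0.29, 0.0707, 0.109, 0, 0, 9.2]
  ]
}}

```text
clock: 3.4
tool_pos: [0.5532, -0.1127, 0.1274]
eef_rot: [0.705, 0.709, -0.001, -0.002]
contact_force: [-0.2, 0.8, 0.7]
opening: 1.001
```

```bash
python3 - <<'E'
from tool import *
d,w,s=to([.5535,-.116,.092],0.0);print(d.round(4),w.round(2),s["clock"],s["tool_pos"],s["q"],s["contact_force"])
import look
look.go("b",["pin"])
import cv2
c=cv2.imread("pics/b_scene.png")[150:310,200:360];cv2.imwrite("pics/b_crop.png",cv2.resize(c,None,fx=3.7,fy=3.7,interpolation=cv2.INTER_CUBIC))
E
```

```text
[-0.0034  0.0004  0.0354] [-0.21 -0.04  0.31] 3.4 [ 0.55317969 -0.1126696   0.12741688] [ 0.10663216  0.76880262  0.02175099  1.85048739 -0.03057749  0.52635537
  0.15417776] [-0.20437336  0.83800323  0.71369428]
scene pin spot_point [([0.617, 0.359, 0.035], 0.65), ([0.552, -0.097, 0.048], 0.58)]
scene pin spot_in []
top pin spot_point [([0.615, 0.361, 0.042], 0.75), ([0.549, -0.105, 0.052], 0.58)]
top pin spot_in [([0.61, 0.35, 0.076], 0.9), ([0.543, -0.08, 0.079], 0.6)]
```

View pics/b_crop.png

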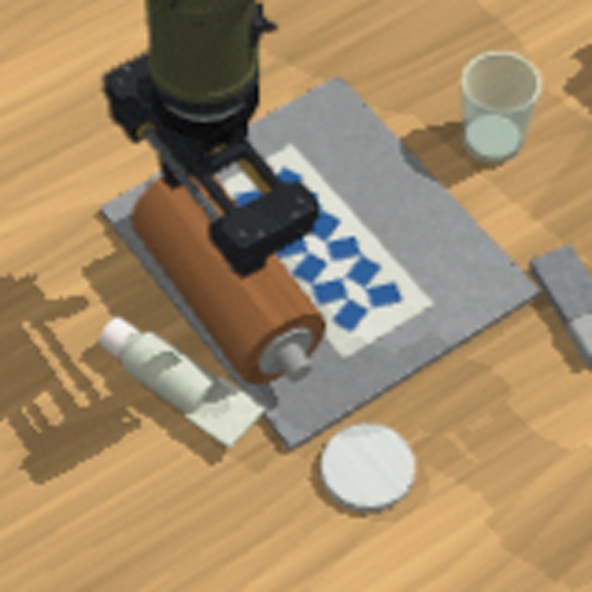

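View pics/b_top.png

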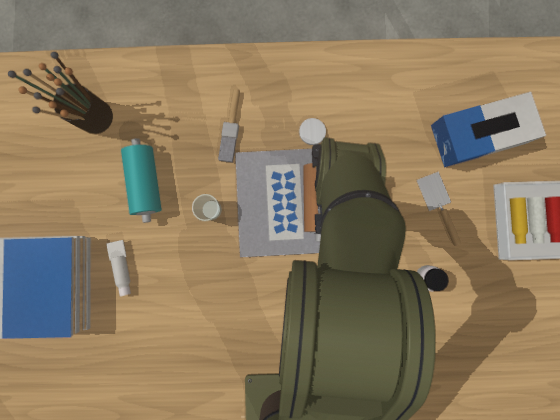

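>>> {"name": "carry_out", "arguments": {
  "commands": [
    [0, 0, 0.01, 0, 0, 0],
    [0, 0, 0.02, 0, 0, 0],
    [0, 0, 0.03, 0, 0, 0],
    [0, 0, 0.035, 0, 0, 0],
    [0, 0, 0.035, 0, 0, 0],
    [0, 0, 0.035, 0, 0, 0]
  ]
}}

```text
clock: 4.3
tool_pos: [0.5539, -0.1123, 0.0945]
eef_rot: [0.705, 0.709, -0.0, -0.0]
contact_force: [1.0, -0.9, 0.2]
opening: 1.003
```

>>> {"name": "carry_out", "arguments": {
  "commands": [
    [0, 0, 0.001, 0, 0, 0],
    [0, 0, 0.002, 0, 0, 0],
    [0, 0, 0.003, 0, 0, 0],
    [0, 0, 0.003, 0, 0, 0]
  ]
}}

```text
clock: 4.7
tool_pos: [0.554, -0.1122, 0.0917]
eef_rot: [0.705, 0.709, 0.0, 0.0]
contact_force: [0.5, 0.9, 0.4]
opening: 1.001
```

>>> {"name": "carry_out", "arguments": {
  "commands": [
    [0, 0, 0.001, 0, 0, 0],
    [0, 0, 0.0015, 0, 0, 0],
    [0, 0, 0.002, 0, 0, 0],
    [0, 0, 0.002, 0, 0, 0]
  ]
}}

```text
clock: 5.1
tool_pos: [0.5541, -0.1124, 0.0903]
eef_rot: [0.705, 0.709, 0.0, 0.0]
contact_force: [-0.9, -0.0, 5.0]
opening: 0.997
```

>>> {"name": "carry_out", "arguments": {
  "commands": [
    [0, 0, 0.0005, 0, 0, 0],
    [0, 0, 0.001, 0, 0, 0],
    [0, 0, 0.001, 0, 0, 0]
  ]
}}

```text
clock: 5.4
tool_pos: [0.5541, -0.1128, 0.0901]
eef_rot: [0.705, 0.709, 0.0, 0.001]
contact_force: [-3.5, 0.2, 12.5]
opening: 1.004
```

>>> {"name": "carry_out", "arguments": {
  "commands": [
    [0.002, 0, 0, 0, 0, 0],
    [0.006, 0, 0, 0, 0, 0],
    [0.01, 0, 0, 0, 0, 0],
    [0.014, 0, 0, 0, 0, 0],
    [0.018, 0, 0, 0, 0, 0],
    [0.022, 0, 0, 0, 0, 0],
    [0.026, 0, 0, 0, 0, 0],
    [0.03, 0, 0, 0, 0, 0],
    [0.033, 0, 0, 0, 0, 0],
    [0.034, 0, 0, 0, 0, 0],
    [0.034, 0, 0, 0, 0, 0],
    [0.034, 0, 0, 0, 0, 0]
  ]
}}

```text
clock: 6.6
tool_pos: [0.5547, -0.0784, 0.0903]
eef_rot: [0.705, 0.709, 0.001, 0.001]
contact_force: [-0.6, 0.1, 13.3]
opening: 0.998
```

```bash
python3 - <<'E'
import look
look.go("c",["pin"])
import cv2
c=cv2.imread("pics/c_scene.png")[150:310,200:360];cv2.imwrite("pics/c_crop.png",cv2.resize(c,None,fx=3.7,fy=3.7,interpolation=cv2.INTER_CUBIC))
c=cv2.imread("pics/c_top.png")[135:270,220:370];cv2.imwrite("pics/c_crop2.png",cv2.resize(c,None,fx=5,fy=5,interpolation=cv2.INTER_CUBIC))
E
```

```text
scene pin spot_point [([0.552, -0.083, 0.048], 0.95), ([0.618, 0.36, 0.036], 0.87), ([0.338, -0.382, -0.002], 0.53)]
scene pin spot_in [([0.581, -0.098, 0.08], 0.79), ([0.633, 0.338, 0.062], 0.61)]
top pin spot_point [([0.61, 0.36, 0.042], 0.78)]
top pin spot_in [([0.391, 0.417, 0.029], 0.67), ([0.609, 0.348, 0.074], 0.56)]
```

View pics/c_crop.png

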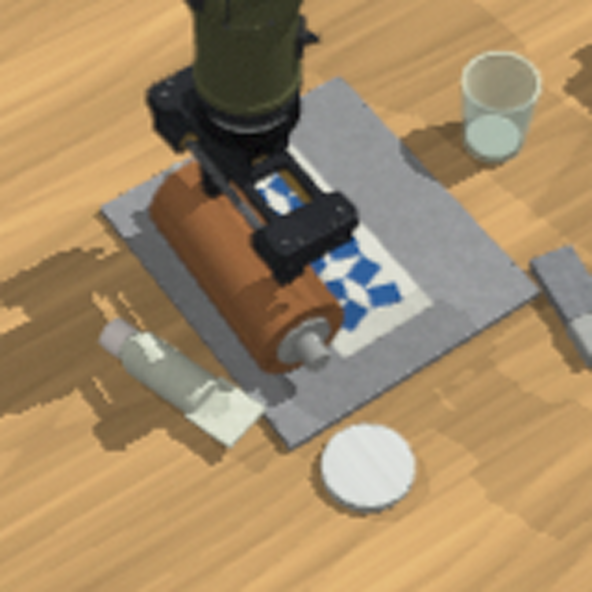

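View pics/c_crop2.png

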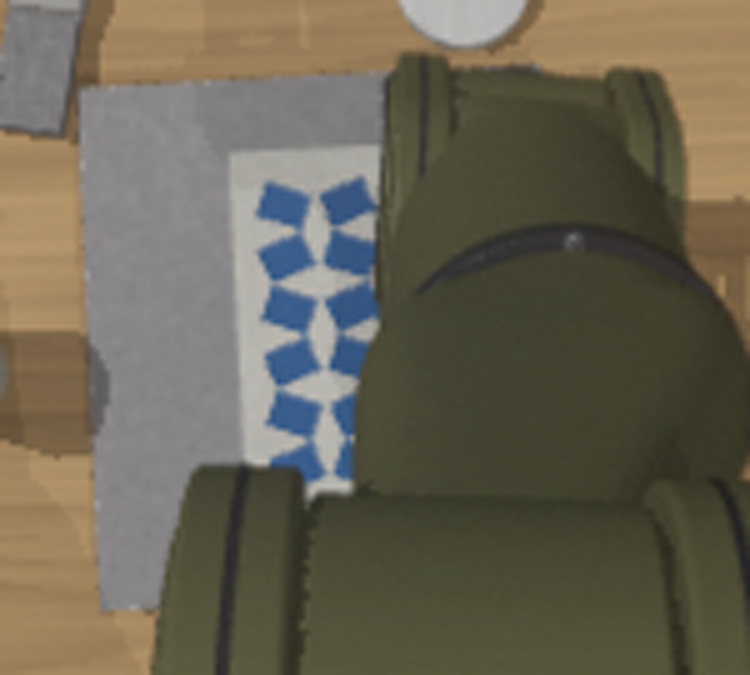

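>>> {"name": "carry_out", "arguments": {
  "commands": [
    [0, 0, -0.004, 0, 0, 0],
    [-0.004, 0, -0.007, 0, 0, 0],
    [-0.012, 0, -0.007, 0, 0, 0],
    [-0.019, 0, -0.007, 0, 0, 0],
    [-0.019, 0, -0.004, 0, 0, 0],
    [-0.019, 0, -0.002, 0, 0, 0],
    [-0.019, 0, -0.001, 0, 0, 0],
    [-0.019, 0, -0.0003, 0, 0, 0],
    [-0.019, 0, -0.0003, 0, 0, 0]
  ]
}}

```text
clock: 7.8
tool_pos: [0.5537, -0.0974, 0.09]
eef_rot: [0.705, 0.709, -0.0, 0.0]
contact_force: [-3.0, -0.2, 12.0]
opening: 1.002
```

>>> {"name": "carry_out", "arguments": {
  "commands": [
    [0.002, 0, 0, 0, 0, 0],
    [0.006, 0, 0, 0, 0, 0],
    [0.01, 0, 0, 0, 0, 0],
    [0.015, 0, 0, 0, 0, 0],
    [0.02, 0, 0, 0, 0, 0],
    [0.025, 0, 0, 0, 0, 0],
    [0.03, 0, 0, 0, 0, 0],
    [0.034, 0, 0, 0, 0, 0],
    [0.037, 0, 0, 0, 0, 0],
    [0.039, 0, 0, 0, 0, 0],
    [0.04, 0, 0, 0, 0, 0],
    [0.04, 0, 0, 0, 0, 0]
  ]
}}

```text
clock: 9.0
tool_pos: [0.5544, -0.0567, 0.0903]
eef_rot: [0.705, 0.709, 0.001, 0.0]
contact_force: [-1.3, -0.2, 13.4]
opening: 0.999
```

```bash
python3 - <<'E'
import look
look.go("d",["pin"],("scene",))
import cv2
c=cv2.imread("pics/d_scene.png")[150:310,200:360];cv2.imwrite("pics/d_crop.png",cv2.resize(c,None,fx=3.7,fy=3.7,interpolation=cv2.INTER_CUBIC))
E
```

```text
scene pin spot_point [([0.616, 0.357, 0.036], 0.95), ([0.551, -0.062, 0.051], 0.89), ([0.735, -0.093, 0.003], 0.5)]
scene pin spot_in [([0.583, -0.077, 0.079], 0.97), ([0.634, 0.34, 0.062], 0.74), ([0.536, 0.176, 0.055], 0.52)]
```

View pics/d_crop.png

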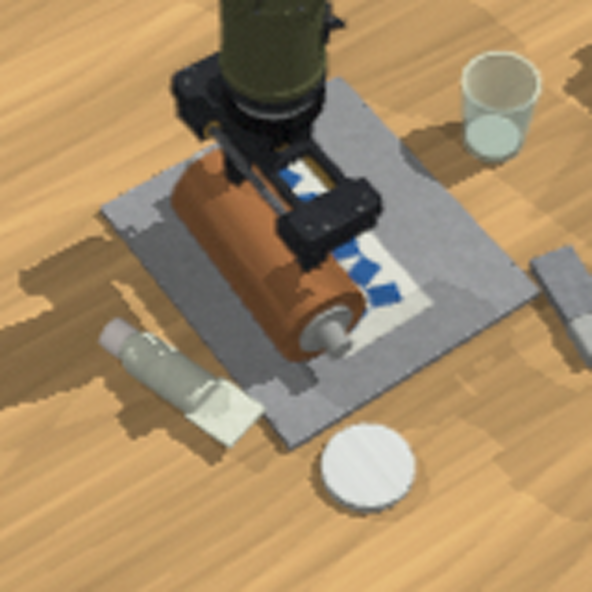

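The pin rolls about 20 mm per stroke, as expected. Next: two more strokes.

>>> {"name": "carry_out", "arguments": {
  "commands": [
    [0, 0, -0.004, 0, 0, 0],
    [-0.004, 0, -0.007, 0, 0, 0],
    [-0.012, 0, -0.007, 0, 0, 0],
    [-0.02, 0, -0.007, 0, 0, 0],
    [-0.02, 0, -0.004, 0, 0, 0],
    [-0.02, 0, -0.002, 0, 0, 0],
    [-0.02, 0, -0.001, 0, 0, 0],
    [-0.02, 0, 0, 0, 0, 0],
    [-0.02, 0, 0, 0, 0, 0]
  ]
}}

```text
clock: 10.05
tool_pos: [0.5536, -0.0773, 0.09]
eef_rot: [0.705, 0.709, 0.0, 0.0]
contact_force: [-3.5, -0.6, 10.3]
opening: 1.004
```

>>> {"name": "carry_out", "arguments": {
  "commands": [
    [0.002, 0, 0, 0, 0, 0],
    [0.006, 0, 0, 0, 0, 0],
    [0.01, 0, 0, 0, 0, 0],
    [0.015, 0, 0, 0, 0, 0],
    [0.02, 0, 0, 0, 0, 0],
    [0.025, 0, 0, 0, 0, 0],
    [0.03, 0, 0, 0, 0, 0],
    [0.034, 0, 0, 0, 0, 0],
    [0.037, 0, 0, 0, 0, 0],
    [0.039, 0, 0, 0, 0, 0],
    [0.04, 0, 0, 0, 0, 0],
    [0.04, 0, 0, 0, 0, 0]
  ]
}}

```text
clock: 11.25
tool_pos: [0.5543, -0.0367, 0.0903]
eef_rot: [0.705, 0.709, 0.001, 0.0]
contact_force: [-0.5, -0.5, 13.0]
opening: 1.0
```

>>> {"name": "carry_out", "arguments": {
  "commands": [
    [0, 0, -0.004, 0, 0, 0],
    [-0.004, 0, -0.007, 0, 0, 0],
    [-0.012, 0, -0.007, 0, 0, 0],
    [-0.02, 0, -0.007, 0, 0, 0],
    [-0.02, 0, -0.004, 0, 0, 0],
    [-0.02, 0, -0.002, 0, 0, 0],
    [-0.02, 0, -0.001, 0, 0, 0],
    [-0.02, 0, 0, 0, 0, 0],
    [-0.02, 0, 0, 0, 0, 0]
  ]
}}

```text
clock: 12.15
tool_pos: [0.5535, -0.0573, 0.0899]
eef_rot: [0.705, 0.709, 0.0, 0.0]
contact_force: [-2.6, -0.9, 10.0]
opening: 1.005
```

>>> {"name": "carry_out", "arguments": {
  "commands": [
    [0.002, 0, 0, 0, 0, 0],
    [0.006, 0, 0, 0, 0, 0],
    [0.01, 0, 0, 0, 0, 0],
    [0.015, 0, 0, 0, 0, 0],
    [0.02, 0, 0, 0, 0, 0],
    [0.025, 0, 0, 0, 0, 0],
    [0.03, 0, 0, 0, 0, 0],
    [0.034, 0, 0, 0, 0, 0],
    [0.037, 0, 0, 0, 0, 0],
    [0.039, 0, 0, 0, 0, 0],
    [0.04, 0, 0, 0, 0, 0],
    [0.04, 0, 0, 0, 0, 0]
  ]
}}

```text
clock: 13.35
tool_pos: [0.5542, -0.0166, 0.0903]
eef_rot: [0.705, 0.709, 0.001, 0.0]
contact_force: [-1.1, 0.1, 12.7]
opening: 0.998
```

```bash
python3 - <<'E'
import look
look.go("e",["pin","jar"],("scene",))
import cv2
c=cv2.imread("pics/e_scene.png")[150:310,200:360];cv2.imwrite("pics/e_crop.png",cv2.resize(c,None,fx=3.7,fy=3.7,interpolation=cv2.INTER_CUBIC))
E
```

```text
scene pin spot_point [([0.62, 0.359, 0.036], 0.86), ([0.551, -0.021, 0.051], 0.62)]
scene pin spot_in [([0.582, -0.04, 0.078], 0.9), ([0.632, 0.341, 0.065], 0.9)]
scene jar spot_point [([0.535, 0.179, -0.0], 0.55)]
scene jar spot_in [([0.536, 0.177, 0.054], 0.87)]
```

View pics/e_crop.png

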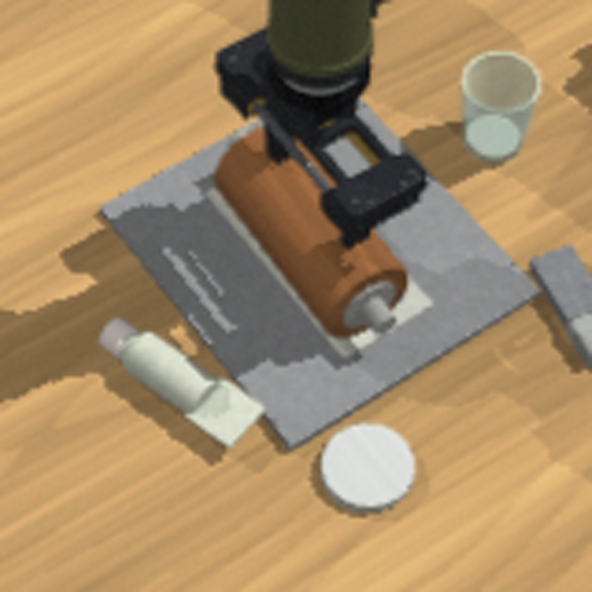

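>>> {"name": "carry_out", "arguments": {
  "commands": [
    [0, 0, -0.004, 0, 0, 0],
    [-0.004, 0, -0.007, 0, 0, 0],
    [-0.012, 0, -0.007, 0, 0, 0],
    [-0.02, 0, -0.007, 0, 0, 0],
    [-0.02, 0, -0.004, 0, 0, 0],
    [-0.02, 0, -0.002, 0, 0, 0],
    [-0.02, 0, -0.001, 0, 0, 0],
    [-0.02, 0, 0, 0, 0, 0],
    [-0.02, 0, 0, 0, 0, 0]
  ]
}}

```text
clock: 14.5
tool_pos: [0.5534, -0.0373, 0.0898]
eef_rot: [0.705, 0.709, 0.0, 0.0]
contact_force: [-2.1, -1.0, 9.6]
opening: 1.003
```

>>> {"name": "carry_out", "arguments": {
  "commands": [
    [0.002, 0, 0, 0, 0, 0],
    [0.006, 0, 0, 0, 0, 0],
    [0.01, 0, 0, 0, 0, 0],
    [0.015, 0, 0, 0, 0, 0],
    [0.02, 0, 0, 0, 0, 0],
    [0.025, 0, 0, 0, 0, 0],
    [0.03, 0, 0, 0, 0, 0],
    [0.034, 0, 0, 0, 0, 0],
    [0.037, 0, 0, 0, 0, 0],
    [0.039, 0, 0, 0, 0, 0],
    [0.04, 0, 0, 0, 0, 0],
    [0.04, 0, 0, 0, 0, 0]
  ]
}}

```text
clock: 15.7
tool_pos: [0.5541, 0.0034, 0.0903]
eef_rot: [0.705, 0.709, 0.001, 0.0]
contact_force: [-0.4, -0.2, 12.7]
opening: 1.002
```

>>> {"name": "carry_out", "arguments": {
  "commands": [
    [0, 0, -0.004, 0, 0, 0],
    [-0.004, 0, -0.007, 0, 0, 0],
    [-0.012, 0, -0.007, 0, 0, 0],
    [-0.02, 0, -0.007, 0, 0, 0],
    [-0.02, 0, -0.004, 0, 0, 0],
    [-0.02, 0, -0.002, 0, 0, 0],
    [-0.02, 0, -0.001, 0, 0, 0],
    [-0.02, 0, 0, 0, 0, 0],
    [-0.02, 0, 0, 0, 0, 0]
  ]
}}

```text
clock: 16.6
tool_pos: [0.5533, -0.0173, 0.0898]
eef_rot: [0.705, 0.709, 0.0, 0.0]
contact_force: [-3.0, -0.5, 9.3]
opening: 1.002
```

>>> {"name": "carry_out", "arguments": {
  "commands": [
    [0.002, 0, 0, 0, 0, 0],
    [0.006, 0, 0, 0, 0, 0],
    [0.01, 0, 0, 0, 0, 0],
    [0.015, 0, 0, 0, 0, 0],
    [0.02, 0, 0, 0, 0, 0],
    [0.025, 0, 0, 0, 0, 0],
    [0.03, 0, 0, 0, 0, 0],
    [0.034, 0, 0, 0, 0, 0],
    [0.037, 0, 0, 0, 0, 0],
    [0.039, 0, 0, 0, 0, 0],
    [0.04, 0, 0, 0, 0, 0],
    [0.04, 0, 0, 0, 0, 0]
  ]
}}

```text
clock: 17.8
tool_pos: [0.554, 0.0235, 0.0903]
eef_rot: [0.705, 0.709, 0.001, 0.0]
contact_force: [-0.9, -1.2, 12.9]
opening: 1.003
```

```bash
python3 - <<'E'
import look
look.go("f",["pin","jar"],("scene",))
import cv2
c=cv2.imread("pics/f_scene.png")[150:310,200:360];cv2.imwrite("pics/f_crop.png",cv2.resize(c,None,fx=3.7,fy=3.7,interpolation=cv2.INTER_CUBIC))
E
```

```text
scene pin spot_point [([0.552, 0.02, 0.051], 0.72), ([0.618, 0.361, 0.034], 0.62)]
scene pin spot_in [([0.633, 0.339, 0.064], 0.93), ([0.581, 0.003, 0.074], 0.56), ([0.583, -0.06, 0.011], 0.55)]
scene jar spot_point [([0.535, 0.179, 0.001], 0.9)]
scene jar spot_in [([0.536, 0.176, 0.054], 0.95), ([0.397, 0.413, 0.021], 0.73)]
```

View pics/f_crop.png

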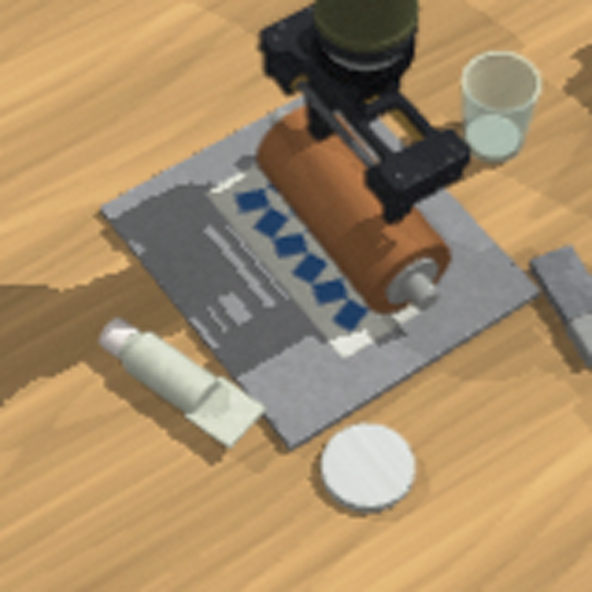

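>>> {"name": "carry_out", "arguments": {
  "commands": [
    [0, 0, -0.004, 0, 0, 0],
    [-0.004, 0, -0.007, 0, 0, 0],
    [-0.012, 0, -0.007, 0, 0, 0],
    [-0.02, 0, -0.007, 0, 0, 0],
    [-0.02, 0, -0.004, 0, 0, 0],
    [-0.02, 0, -0.002, 0, 0, 0],
    [-0.02, 0, -0.001, 0, 0, 0],
    [-0.02, 0, 0, 0, 0, 0],
    [-0.02, 0, 0, 0, 0, 0]
  ]
}}

```text
clock: 18.95
tool_pos: [0.5532, 0.0028, 0.0897]
eef_rot: [0.705, 0.709, 0.0, 0.0]
contact_force: [-1.9, 0.1, 9.0]
opening: 1.0
```

>>> {"name": "carry_out", "arguments": {
  "commands": [
    [0.002, 0, 0, 0, 0, 0],
    [0.006, 0, 0, 0, 0, 0],
    [0.01, 0, 0, 0, 0, 0],
    [0.015, 0, 0, 0, 0, 0],
    [0.02, 0, 0, 0, 0, 0],
    [0.025, 0, 0, 0, 0, 0],
    [0.03, 0, 0, 0, 0, 0],
    [0.034, 0, 0, 0, 0, 0],
    [0.037, 0, 0, 0, 0, 0],
    [0.039, 0, 0, 0, 0, 0],
    [0.04, 0, 0, 0, 0, 0],
    [0.04, 0, 0, 0, 0, 0]
  ]
}}

```text
clock: 20.15
tool_pos: [0.5538, 0.0436, 0.0903]
eef_rot: [0.705, 0.709, 0.001, 0.0]
contact_force: [-0.5, 0.2, 12.2]
opening: 0.997
```

>>> {"name": "carry_out", "arguments": {
  "commands": [
    [0, 0, -0.004, 0, 0, 0],
    [-0.004, 0, -0.007, 0, 0, 0],
    [-0.012, 0, -0.007, 0, 0, 0],
    [-0.02, 0, -0.007, 0, 0, 0],
    [-0.02, 0, -0.004, 0, 0, 0],
    [-0.02, 0, -0.002, 0, 0, 0],
    [-0.02, 0, -0.001, 0, 0, 0],
    [-0.02, 0, 0, 0, 0, 0],
    [-0.02, 0, 0, 0, 0, 0]
  ]
}}

```text
clock: 21.05
tool_pos: [0.5531, 0.0228, 0.0897]
eef_rot: [0.705, 0.709, 0.0, -0.0]
contact_force: [-2.0, -0.9, 7.7]
opening: 0.997
```

>>> {"name": "carry_out", "arguments": {
  "commands": [
    [0.002, 0, 0, 0, 0, 0],
    [0.006, 0, 0, 0, 0, 0],
    [0.01, 0, 0, 0, 0, 0],
    [0.015, 0, 0, 0, 0, 0],
    [0.02, 0, 0, 0, 0, 0],
    [0.025, 0, 0, 0, 0, 0],
    [0.03, 0, 0, 0, 0, 0],
    [0.034, 0, 0, 0, 0, 0],
    [0.037, 0, 0, 0, 0, 0],
    [0.039, 0, 0, 0, 0, 0],
    [0.04, 0, 0, 0, 0, 0],
    [0.04, 0, 0, 0, 0, 0]
  ]
}}

```text
clock: 22.25
tool_pos: [0.5537, 0.0636, 0.0903]
eef_rot: [0.705, 0.71, 0.001, 0.0]
contact_force: [-0.6, 0.7, 11.7]
opening: 1.001
```

```bash
python3 - <<'E'
import look
look.go("g",["pin","jar"])
import cv2
c=cv2.imread("pics/g_scene.png")[150:310,200:360];cv2.imwrite("pics/g_crop.png",cv2.resize(c,None,fx=3.7,fy=3.7,interpolation=cv2.INTER_CUBIC))
c=cv2.imread("pics/g_top.png")[135:270,220:370];cv2.imwrite("pics/g_crop2.png",cv2.resize(c,None,fx=5,fy=5,interpolation=cv2.INTER_CUBIC))
E
```

```text
scene pin spot_point [([0.617, 0.36, 0.035], 0.98), ([0.554, 0.061, 0.049], 0.65)]
scene pin spot_in [([0.632, 0.342, 0.063], 0.72), ([0.583, 0.04, 0.077], 0.57), ([0.57, -0.047, 0.011], 0.49)]
scene jar spot_point [([0.536, 0.18, -0.002], 0.61)]
scene jar spot_in [([0.523, 0.192, 0.058], 0.57)]
top pin spot_point [([0.553, 0.056, 0.049], 0.73), ([0.611, 0.359, 0.047], 0.69)]
top pin spot_in [([0.55, 0.025, 0.076], 0.87), ([0.611, 0.348, 0.076], 0.58)]
top jar spot_point []
top jar spot_in []
```

View pics/g_crop.png

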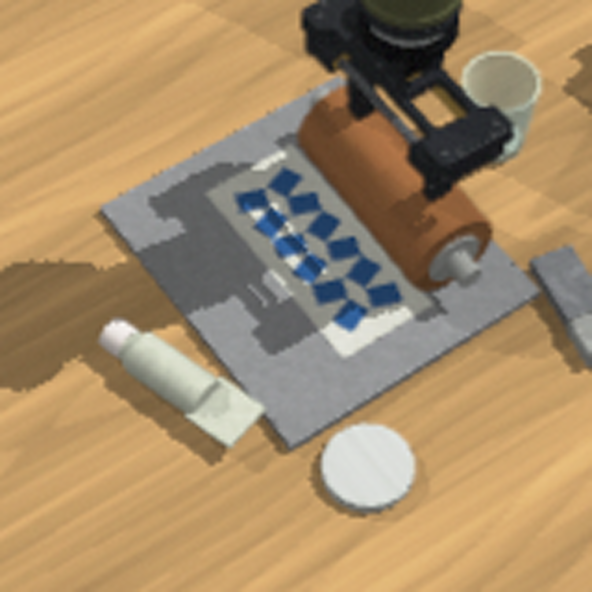

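View pics/g_crop2.png

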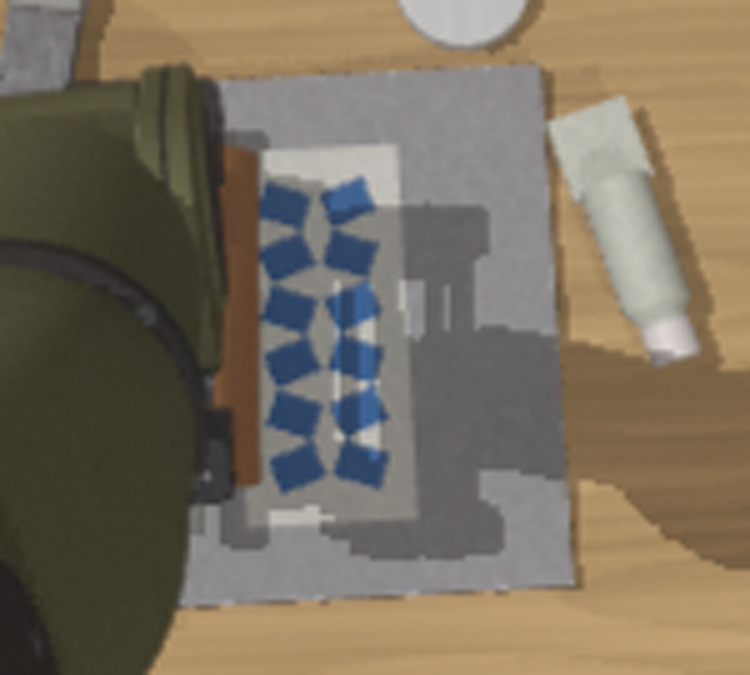

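```bash
cat > fit.py <<'E'
from geo import *
from scipy.optimize import least_squares
K,k1,E,_=load("a","top")
f=lambda p:(np.array(p,float)+.5)/5-.5+[220,135]
def sil(y,a,x,side):
    u=np.array([np.cos(a),np.sin(a),0]);n=np.array([-np.sin(a),np.cos(a),0]);c=np.array([x,y,.05])
    th=np.linspace(0,np.pi,361);out=[]
    for s in(.085,-.085):
        P=proj(c+s*u+.04*(np.cos(th)[:,None]*n+np.sin(th)[:,None]*[0,0,1]),K,k1,E)
        out.append(P[(np.argmax if side=='R' else np.argmin)(P[:,0]),0])
    return np.array(out)
def fit(pts,side,x=.5535):
    g=f(pts)[:,0]
    s=least_squares(lambda p:sil(p[0],p[1],x,side)-g,[0.,0.],diff_step=1e-3,x_scale=[.05,.05]);return s.x[0],np.degrees(s.x[1])
E
python3 - <<'E'
from fit import *
print(fit([(570,145),(577,482)],'R'),fit([(417,145),(420,482)],'L'))
print(fit([(262,147),(262,485)],'R'))
E
```

```text
(np.float64(-0.1023328081275066), np.float64(-1.0679219233998796)) (np.float64(-0.10340716308668305), np.float64(-1.3848225718151659))
(np.float64(0.056589118400285875), np.float64(-1.531621564630879))
```

>>> {"name": "carry_out", "arguments": {
  "commands": [
    [0, 0, -0.004, 0, 0, 0],
    [-0.004, 0, -0.007, 0, 0, 0],
    [-0.01, 0, -0.007, 0, 0, 0],
    [-0.014, 0, -0.007, 0, 0, 0],
    [-0.014, 0, -0.004, 0, 0, 0],
    [-0.014, 0, -0.002, 0, 0, 0],
    [-0.014, 0, -0.001, 0, 0, 0],
    [-0.014, 0, 0, 0, 0, 0],
    [-0.014, 0, 0, 0, 0, 0]
  ]
}}

```text
clock: 23.65
tool_pos: [0.5529, 0.0489, 0.0902]
eef_rot: [0.705, 0.709, 0.0, -0.0]
contact_force: [-3.3, -0.7, 13.9]
opening: 0.999
```

>>> {"name": "carry_out", "arguments": {
  "commands": [
    [0.002, 0, 0, 0, 0, 0],
    [0.005, 0, 0, 0, 0, 0],
    [0.009, 0, 0, 0, 0, 0],
    [0.013, 0, 0, 0, 0, 0],
    [0.017, 0, 0, 0, 0, 0],
    [0.021, 0, 0, 0, 0, 0],
    [0.024, 0, 0, 0, 0, 0],
    [0.026, 0, 0, 0, 0, 0],
    [0.0275, 0, 0, 0, 0, 0],
    [0.028, 0, 0, 0, 0, 0],
    [0.028, 0, 0, 0, 0, 0],
    [0.028, 0, 0, 0, 0, 0]
  ]
}}

```text
clock: 24.85
tool_pos: [0.5533, 0.0773, 0.0903]
eef_rot: [0.705, 0.709, 0.001, 0.0]
contact_force: [-1.2, 0.7, 13.7]
opening: 0.998
```

>>> {"name": "carry_out", "arguments": {
  "commands": [
    [0, 0, -0.001, 0, 0, 0],
    [0, 0, -0.002, 0, 0, 0],
    [0, 0, -0.005, 0, 0, 0],
    [0, 0, -0.015, 0, 0, 0],
    [0, 0, -0.035, 0, 0, 0],
    [0, 0, -0.06, 0, 0, 0],
    [0, 0, -0.09, 0, 0, 0],
    [0, 0, -0.11, 0, 0, 0],
    [0, 0, -0.12, 0, 0, 0],
    [0, 0, -0.12, 0, 0, 0]
  ]
}}

```text
clock: 25.85
tool_pos: [0.5536, 0.0768, 0.2104]
eef_rot: [0.705, 0.709, 0.001, 0.001]
contact_force: [0.2, -0.5, 0.7]
opening: 1.001
```

>>> {"name": "carry_out", "arguments": {
  "commands": [
    [0.02, 0, 0, 0, 0, 0],
    [0.05, -0.01, 0, 0, 0, 0],
    [0.08, -0.02, 0, 0, 0, 0],
    [0.115, -0.03, 0, 0, 0, 0],
    [0.15, -0.04, 0, 0, 0, 0],
    [0.185, -0.05, 0, 0, 0, 0],
    [0.22, -0.06, 0, 0, 0, 0],
    [0.25, -0.07, 0, 0, 0, 0],
    [0.275, -0.08, 0, 0, 0, 0],
    [0.29, -0.08, 0, 0, 0, 0],
    [0.29, -0.08, 0, 0, 0, 0]
  ]
}}

```text
clock: 26.95
tool_pos: [0.4703, 0.3684, 0.2079]
eef_rot: [0.704, 0.71, -0.0, -0.0]
contact_force: [1.4, -0.2, -0.4]
opening: 0.997
```

```bash
python3 - <<'E'
import look
look.go("h",["pin","jar","tube_a","tin_lid"])
print(look.r.get_state()["clock"])
import cv2
c=cv2.imread("pics/h_top.png")[135:270,190:340];cv2.imwrite("pics/h_crop2.png",cv2.resize(c,None,fx=5,fy=5,interpolation=cv2.INTER_CUBIC))
E
```

```text
scene pin spot_point [([0.558, 0.076, 0.047], 0.69), ([0.618, 0.36, 0.036], 0.61)]
scene pin spot_in [([0.574, 0.06, 0.078], 0.65), ([0.632, 0.34, 0.063], 0.55)]
scene jar spot_point [([0.536, 0.178, 0.0], 0.85)]
scene jar spot_in [([0.537, 0.178, 0.055], 0.79)]
scene tube_a spot_point [([0.319, 0.41, -0.004], 0.66), ([0.528, -0.195, -0.002], 0.64), ([0.549, -0.014, 0.012], 0.48)]
scene tube_a spot_in [([0.607, -0.177, 0.027], 0.86), ([0.397, 0.416, 0.021], 0.75), ([0.739, -0.098, 0.01], 0.38)]
scene tin_lid spot_point [([0.738, -0.096, -0.002], 0.88)]
scene tin_lid spot_in [([0.741, -0.097, 0.012], 0.75)]
top pin spot_point [([0.611, 0.36, 0.045], 0.94), ([0.554, 0.07, 0.048], 0.91), ([0.737, -0.091, 0.004], 0.15)]
top pin spot_in [([0.612, 0.344, 0.077], 0.97), ([0.549, 0.068, 0.086], 0.85)]
top jar spot_point [([0.533, 0.181, -0.003], 0.87), ([0.34, -0.382, -0.001], 0.41)]
top jar spot_in [([0.539, 0.19, 0.036], 0.75)]
top tube_a spot_point [([0.534, -0.2, 0.001], 0.89)]
top tube_a spot_in [([0.605, -0.174, 0.031], 0.84), ([0.39, 0.413, 0.03], 0.82)]
top tin_lid spot_point [([0.553, -0.011, 0.001], 0.64), ([0.738, -0.093, 0.002], 0.63)]
top tin_lid spot_in [([0.537, 0.192, 0.038], 0.69), ([0.737, -0.092, 0.015], 0.55)]
27.85
```

View pics/h_scene.png

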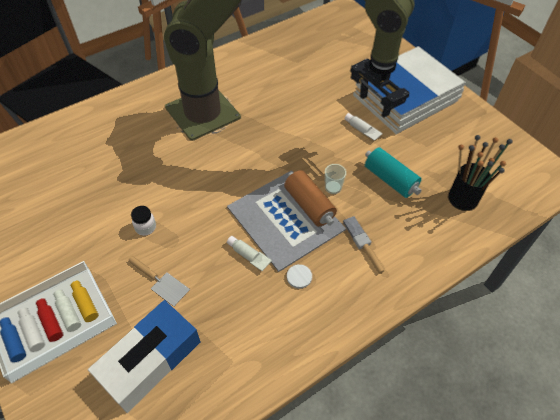

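View pics/h_crop2.png

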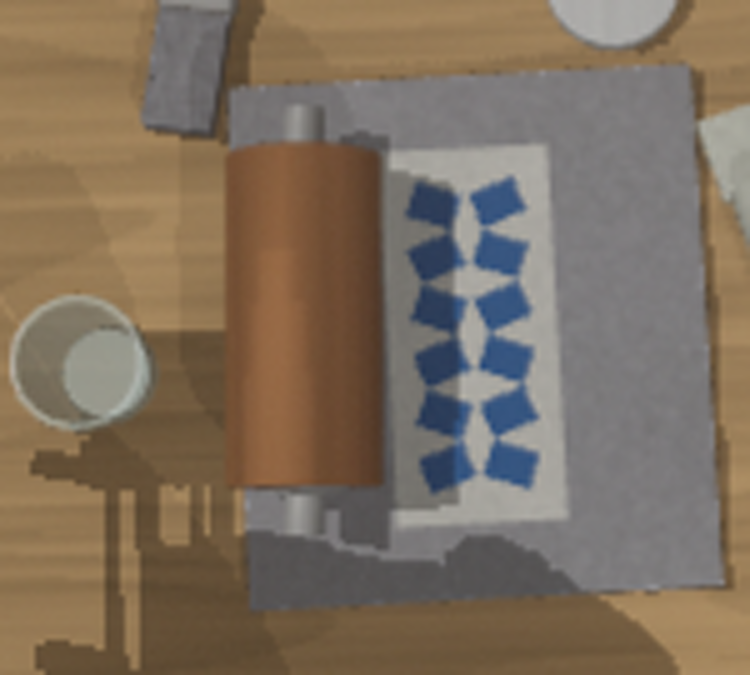

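```bash
python3 - <<'E'
from fit import *
o=[-150,0]
R=fit(np.array([(380,147),(384,485)])+o,'R');L=fit(np.array([(227,147),(227,485)])+o,'L')
P=back(f(np.array([(305,104),(306,532)])+o),.05,K,k1,E)
print(R,L,P.mean(0))
m=np.array([.5495,-.0140]);a=np.radians(1.3);c=np.array([P.mean(0)[0],(R[0]+L[0])/2])
d=c-m; print("local",d@[np.cos(a),np.sin(a)],d@[-np.sin(a),np.cos(a)]-.085)
E
```

```text
(np.float64(0.071919324227798), np.float64(-0.7722787269568783)) (np.float64(0.070770220718045), np.float64(-1.09518250697386)) [0.55770363 0.07091345 0.05      ]
local 0.010137768106112314 0.000136686935728228
```

```bash
python3 -c "
from plant import r
s=r.get_state();print(s['clock'],s['contact_force'],abs(s['qd']).max());print(r.finish_job())"
```

```text
27.85 [-0.07222412 -0.2221878  -0.91571101] 0.0020384042981742277
the job is handed in; nothing more can be done
None
```

I rolled the pin press across both halves of the sheet and it now rests on the far bare strip; the job was handed in at about 28 s. It took nine short rolling strokes with both fingertips pressing on top. The measured tool force was about 8–14 N. Then I lifted straight up and moved the arm clear.

**Final position (measured in the top picture):**

| Check | Measured | Allowed |
|---|---|---|
| Axis from the strip's middle line | about 0 mm | 15 mm |
| Sideways from centre | about 10 mm | 30 mm |
| Out of square with the board | about 0.04 rad | 0.17 rad |

- **Rolling:** The pin advanced about 174 mm. That is about 4.4 rad of turn, leaving its own z axis about 1.9 rad from vertical. I worked this out from the distance and did not measure it directly. Each stroke moved the pin half as far as the fingertips, so I saw no sign of slipping.
- **Other things on the table:** The jar, the nearby paint tube and the tin lid are where the network first showed them or appear in the first pictures, within its few millimetres. I compared the brush, palette knife, ink jar and other tube only by eye, and they look unmoved.
- **Disagreement:** The network's scene-camera estimate of the pin was 5–6 mm further along +y than my own measurement, both at the start and at the end. I treated that as a fixed error of the network. The network's top-camera estimate agreed with mine to about 1–2 mm.

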